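# Load the block heater

### The job

Fit the four bare aluminium heating blocks into the well of the white block heater, all lying flat on its floor: the block with the red grip across the end next to the red lamp, the one with the blue grip across the end next to the blue lamp, and the two L-shaped ones turned so that they interlock between them. Leave the two brass blocks and the glass beaker where they are, and let go of everything at the end.

Things in the scene. Friction and masses are not known exactly. Their poses are not given: they have to be found in the camera images.
- heater: White block heater, fixed. 150 mm in own x, 330 in y, 40 high. Open well centred in its top: 99 in x, 240 in y, 14 deep (dark floor 26 mm above the bench). Origin: centre of the underside, z up. The blocks fill it with 5 mm gaps: a straight one across each end, 84 mm side along x; between them the two Ls, one turned half round, as a 2 by 3 rectangle of 42 mm squares.
- red_lamp: Red indicator lamp, a round button 30 mm wide and 10 mm high fixed on the heater's top at one end of the well, 142.5 mm from the heater's centre along its long (y) axis; either end from start to start. Origin: centre of its underside.
- blue_lamp: Blue indicator lamp, a round button 30 mm wide and 10 mm high fixed on the heater's top at one end of the well, 142.5 mm from the heater's centre along its long (y) axis; either end from start to start. Origin: centre of its underside.
- red_block: Bare aluminium straight heating block with dark holes, 84 mm along own x, 42 along y, 20 thick. Origin: centre of the underside, z up. Grip: upright red slab at the origin, 12 mm in own x (close across this), 28 in y, from 20 to 54 mm above the underside. Loose, about 200 g, flat on the bench.
- blue_block: Bare aluminium straight heating block with dark holes, 84 mm along own x, 42 along y, 20 thick. Origin: centre of the underside, z up. Grip: upright blue slab at the origin, 12 mm in own x (close across this), 28 in y, from 20 to 54 mm above the underside. Loose, about 200 g, flat on the bench.
- yellow_L: Bare aluminium L-shaped heating block, dark holes, 20 mm thick: three 42 mm squares centred at own (-14,-14) = corner, (28,-14), (-14,28) mm; legs 84 mm. Origin: underside, at the centre of mass, z up. Grip: upright yellow slab at the origin, 12 mm in own x (close across this), 28 in y, from 20 to 54 mm above the underside. Loose, about 300 g, flat on the bench.
- green_L: Bare aluminium L-shaped heating block, dark holes, 20 mm thick: three 42 mm squares centred at own (-14,-14) = corner, (28,-14), (-14,28) mm; legs 84 mm. Origin: underside, at the centre of mass, z up. Grip: upright green slab at the origin, 12 mm in own x (close across this), 28 in y, from 20 to 54 mm above the underside. Loose, about 300 g, flat on the bench.
- brass_bar: Orange-brown brass straight heating block with dark holes, 84 mm along own x, 42 along y, 20 thick. Origin: centre of the underside, z up. Black grip slab as on the others. Loose, 600 g; a spare, leave alone.
- brass_L: Orange-brown brass L-shaped heating block, dark holes, 20 mm thick: three 42 mm squares centred at own (-14,-14) = corner, (28,-14), (-14,28) mm; legs 84 mm. Origin: underside, at the centre of mass, z up. Black grip slab as on the others. Loose, 850 g; a spare, leave alone.
- beaker: Greenish glass beaker, open, 72 mm wide, 75 mm high, standing loose on the bench at the left; to be left alone. Origin: centre of its underside.

How it is judged (in metres and radians):
At the end, for the whole second after the job is handed in: All four aluminium blocks lie flat (0.06 rad) on the well floor (within 4 mm), released and at rest; the red and blue blocks' centres are each within 80 mm, measured level, of the lamp of their colour; brass blocks and beaker are within 20 mm of their starts (z of red_block in the frame of heater between 0.022 and 0.03 m and angle between each of red_block, blue_block, yellow_L, green_L's own z axis and vertical below 0.06 rad and x of red_block in the frame of heater between -0.05 and 0.05 m and y of red_block in the frame of heater between -0.12 and 0.12 m and linear speed of each of red_block, blue_block, yellow_L, green_L below 0.01 m/s and angular speed of each of red_block, blue_block, yellow_L, green_L below 0.1 rad/s and z of blue_block in the frame of heater between 0.022 and 0.03 m and x of blue_block in the frame of heater between -0.05 and 0.05 m and y of blue_block in the frame of heater between -0.12 and 0.12 m and z of yellow_L in the frame of heater between 0.022 and 0.03 m and x of yellow_L in the frame of heater between -0.05 and 0.05 m and y of yellow_L in the frame of heater between -0.12 and 0.12 m and z of green_L in the frame of heater between 0.022 and 0.03 m and x of green_L in the frame of heater between -0.05 and 0.05 m and y of green_L in the frame of heater between -0.12 and 0.12 m and horizontal distance between red_block and red_lamp below 0.08 m and horizontal distance between blue_block and blue_lamp below 0.08 m and distance of each of brass_bar, brass_L, beaker from where it was at the start of the episode below 0.02 m); the robot touches nothing.
It fails at once if a brass block or the beaker is moved by more than 20 mm (distance of any of brass_bar, brass_L, beaker from where it was at the start of the episode above 0.02 m).
It fails at once if the beaker is tipped (angle between beaker's own z axis and vertical above 0.35 rad).
It also fails if it takes over 93 s, if anything falls off the work surface, if the arm or the gripper's body presses on something with over 40 N, if the wrist force passes 120 N, or if a joint passes its speed limit or range.

### The arm

A 7-joint arm with a two-finger parallel gripper is mounted at the origin on the work surface. World frame = base frame: x ahead of the robot, y to its left, z up, the work surface at z = 0. Lengths are in m, angles in degrees, forces in N, time in s.
With the tool pointing down it reaches from about 0.4 to 0.875 m from the base axis. Payload 6.5 kg.
Tool frame: the origin (TCP) lies at the very end of the fingers, on their centre line; the grasp point (between the pads) lies behind it (manip.grip_depth is the z of the grasp point in the tool frame, in m); z points along the fingers, y is the line along which they close (so a half turn about z gives the same grasp; the last joint's range is limited). The gripper opens to 85 mm and grips with 20 to 120 N. Pads are 22 mm wide; open, the fingers measure 114 mm over their backs; the gripper's body (76 mm by 85 mm) begins 54 mm behind the grasp point. The pads swing forward as they close: fully open they stand 13 mm farther back than shut.
Start: joints at [71.322, 30.733, -0.252, 88.115, 0.149, 61.152, -4.079], TCP at [0.167, -0.628, 0.199] pointing down, gripper open.
Joint ranges: [-154.64, 154.64], [-21.42, 123.67], [-72.66, 72.17], [13.99, 137.28], [-74.86, 254.86], [10.95, 109.41], [-158.01, 158.01]. Speed limits (degrees/s): [136.94, 136.94, 180, 180, 180, 180, 180].

### API

Orientations are given as [roll, pitch, yaw] about the fixed x, y, z axes, in that order (R = Rz(yaw) Ry(pitch) Rx(roll)).
In Python, from workcell import manip gives the robot as it stands.
- The arm moves only by the tool carry_out, never from a script. Its argument "deltas" is a list that holds one entry, the list of rows, each a list of 7 numbers: the shift along the tool's x, y, z in shares of 0.75 m (1.0 is 0.75 m), then the turn, a rotation vector about the tool's x, y, z in a scale on which 1.0 is 180 degrees, then the opening, from 0 (shut) to 1 (fully open). In form: [[[tx, ty, tz, rx, ry, rz, grip], ...]]. A call has 1 to 12 rows; each row is the pose to reach, as a shift and turn from the pose commanded when the call began, along the tool's axes at that moment; what a row does not reach only later rows make up. A row lasts 1/10 s, in which the tool goes at most 50 mm and 8.59 degrees, less where a joint would pass 70% of its speed; a pose out of reach is approached as far as the arm can. A shift or turn number past 1, either way, is cut back to 1. A call with a gripper value outside its range is refused whole. The fingers move at their own pace and stop on an object; "squeeze" is the grip in N (left out, the last holds). Time passes only in rows, so rows that repeat a pose let the fingers close. It gives the time, the measured TCP pose, the force, the opening and the grip force at its end, in the units of the state.
- manip.read_state(): the state, without advancing time (a new reading comes with each control period).
- manip.grab_frame(name): name is "scene" or "top"; returns a dict with "pixels" (480x640x3 uint8, blue, green, red), "z_map" (480x640 float32, m along the optical axis (not along the pixel's ray), 0 where there is no reading), "intrinsics" (3x3 intrinsics, pixels), "rvec" (rotation vector, rad) and "tvec" (3), from world to camera coordinates, as OpenCV has them. Camera axes: x right, y down, z forward; pixel columns grow to the right and rows downward; lengths in m; the calibration is good to about 2 mm. A picture is of the moment at which its call begins.
- manip.sign_off(): hands the job in; it is judged then, once.
Trained networks look in a picture, given as the dict that the camera call returned (one of the last four; its "shot" number tells which), for a name from the list of things; names that differ only in an ending like _2 or _b are one class to them, and where a whole thing is asked for, a point or a joint stands for the part that bears it (a point fixed in the world has none). Each returns a list of dicts, best first, with "confidence" (0 to 1); they miss things now and then, are a little off and sometimes report something else, mostly with a low value. They report only what shows in the picture. A call takes as long as a camera call.
- manip.search_frame(picture, label): "location" ([column, row] in pixels, amid what is visible of it).
- manip.spot_point(picture, label): "location" ([column, row] in pixels: a listed point, or the origin of a listed thing).
The state is a dict: "time_s": time; "q": joint angles; "joint_velocities": joint speeds; "effort": joint torques, N m; "position": TCP position; "eef_rot": TCP orientation; "contact_force": force on the tool from outside, world axes, zero at the start; "ft_torque": the same for the moment, N m; "width": finger opening in m; "grasp_force": force on a finger pad.
Only numpy, scipy, OpenCV 4.12 (cv2) and the standard library are available. Lean on these libraries where they do the work, as an engineer would, in place of code of your own. Each camera call takes 0.05 s, during which the arm holds its last target. There are 200 camera calls.

## Working session

There is one attempt and no reset: what is moved stays moved. The work goes in short steps, Python scripts to look and compute and a tool call to move; the robot and the scene stay as the last step left them, time stands still between calls to the robot, and variables do not carry over. Pictures are saved under pics/ and viewed, at most 14 in all, crops included, and the job is handed in when it is done.

Besides the shell and the picture viewer there is one more tool, called as name([rows], argument=value, ...), one row to a line, values as JSON. carry_out: Moves the arm, as the interface text tells. Its arguments: {"type":"object","properties":{"deltas":{"type":"array","items":{"type":"array","items":{"type":"array","items":{"type":"number"}}}},"squeeze":{"type":"number"}},"required":["deltas"]}

```bash
mkdir -p pics; ls
cat > h.py <<'E'
import numpy as np, cv2
from workcell import manip
def cam(f):
    R=cv2.Rodrigues(np.array(f["rvec"],float))[0]; return R,np.array(f["tvec"],float).ravel(),np.array(f["intrinsics"],float)
def world(f,uv,z=None):
    """z given: ray meets plane z; else by depth map"""
    R,t,K=cam(f); u,v=uv
    ray=np.linalg.inv(K)@[u,v,1]
    if z is None:
        return R.T@(ray*f["z_map"][int(round(v)),int(round(u))]-t)
    c=-R.T@t; d=R.T@ray
    return c+d*(z-c[2])/d[2]
def cloud(f):
    R,t,K=cam(f); v,u=np.mgrid[:480,:640]; d=f["z_map"]
    p=np.stack([(u-K[0,2])/K[0,0]*d,(v-K[1,2])/K[1,1]*d,d],-1)-t
    return p@R
E
python3 - <<'E'
from h import *
print(manip.read_state(),manip.grip_depth)
L="heater red_lamp blue_lamp red_block blue_block yellow_L green_L brass_bar brass_L beaker".split()
for n in ["top","scene"]:
    f=manip.grab_frame(n); cv2.imwrite(f"pics/{n}0.png",f["pixels"]); R,t,K=cam(f); print(n,-R.T@t,K[0,0])
    for l in L:
        r=manip.spot_point(f,l)[:2]
        print(l,[(np.round(x["location"]),round(x["confidence"],2),world(f,x["location"]).round(3)) for x in r])
E
```

```text
pics
{'time_s': 0.0, 'q': array([71.32262605, 30.77679256, -0.2524985 , 88.1715742 ,  0.14758994,
       61.15333705, -4.07992239]), 'joint_velocities': array([-0.01697414,  0.01092172, -0.06248919,  0.06753223,  0.02976666,
        0.13079527, -0.0041763 ]), 'effort': array([-2.17953097e-04, -5.83398628e+01,  1.04819287e+00, -2.59098583e+01,
        1.22855528e-02,  9.50797170e-03,  7.24704478e-06]), 'position': array([ 0.16674928, -0.6275181 ,  0.19781546]), 'eef_rot': array([-1.79898875e+02,  7.16099034e-03,  1.48858328e+01]), 'contact_force': array([ 0.08443186, -0.55988439,  0.4343272 ]), 'ft_torque': array([-0.0162694 , -0.03881691, -0.0144108 ]), 'grasp_force': 0.0, 'width': 0.08542189179245871} -0.0187
top [0.47047232 0.03600667 0.99092285] 491.7957359887215
heater [(array([166., 229.]), 0.61, array([0.565, 0.328, 0.02 ])), (array([327., 206.]), 0.57, array([0.603, 0.008, 0.028]))]
red_lamp [(array([253., 213.]), 0.54, array([0.588, 0.152, 0.052]))]
blue_lamp [(array([398., 189.]), 0.65, array([ 0.63 , -0.129,  0.053])), (array([327., 206.]), 0.19, array([0.604, 0.009, 0.028]
[... 620 characters left out ...]
er [(array([305., 263.]), 0.8, array([0.627, 0.018, 0.025]))]
red_lamp [(array([362., 268.]), 0.61, array([0.597, 0.157, 0.047]))]
blue_lamp [(array([255., 239.]), 0.44, array([ 0.634, -0.123,  0.048]))]
red_block [(array([214., 216.]), 0.93, array([ 0.576, -0.314,  0.021])), (array([275., 210.]), 0.45, array([ 0.436, -0.22 , -0.003]))]
blue_block [(array([424., 262.]), 0.56, array([0.468, 0.25 , 0.02 ]))]
yellow_L [(array([374., 242.]), 0.75, array([0.462, 0.11 , 0.022]))]
green_L []
brass_bar [(array([315., 224.]), 0.86, array([ 0.445, -0.078,  0.003]))]
brass_L [(array([274., 206.]), 0.65, array([ 0.442, -0.219,  0.012]))]
beaker [(array([488., 286.]), 0.78, array([0.467, 0.408, 0.012]))]
```

View pics/top0.png

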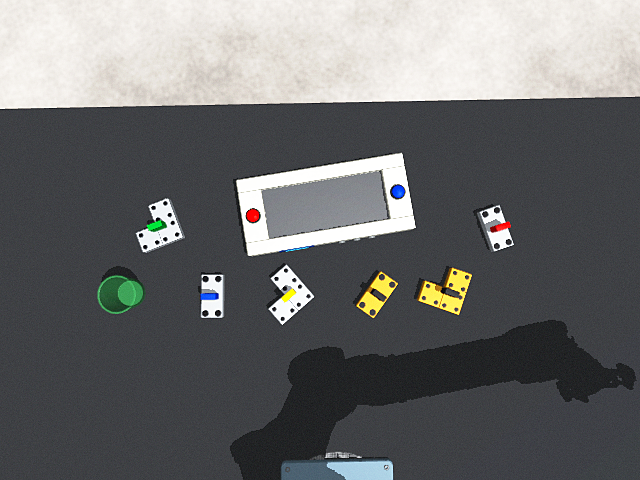

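View pics/scene0.png

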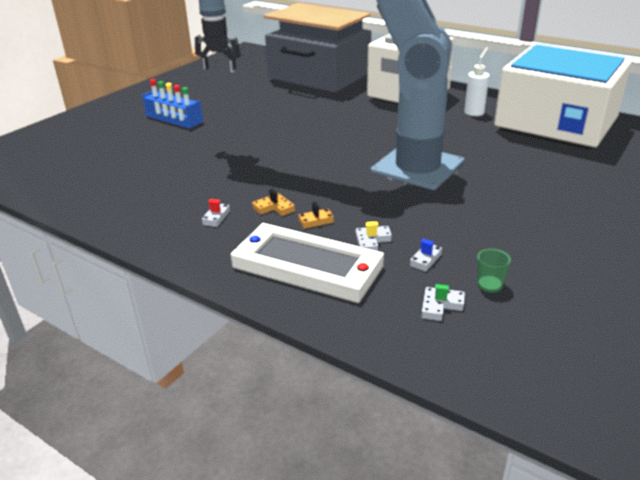

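The pictures show the heater at about (325,204), with the red lamp at (253,215) and the blue lamp at (397,191). Grips are at green (156,225), blue (209,296), yellow (288,295) and red (501,227). Brass blocks are at (376,293) and (450,292), and the beaker is at (120,295). Next I fit the known outlines to both views to get precise poses.

```bash
cat >> h.py <<'E'
from scipy.optimize import minimize
S=lambda cx,cy,hx,hy:np.array([[cx-hx,cy-hy],[cx+hx,cy-hy],[cx+hx,cy+hy],[cx-hx,cy+hy]])/1000
GR=(S(0,0,6,14),.020,.054)
BAR=[(S(0,0,42,21),0,.020),GR]
ELL=[(S(7,-14,42,21),0,.020),(S(-14,7,21,42),0,.020),GR]
HEAT=[(S(0,0,75,165),0,.040)]
def render(f,parts,x,y,a,z0,roi,ss=4):
    u0,v0,u1,v1=roi; m=np.zeros(((v1-v0)*ss,(u1-u0)*ss),np.uint8); c,s=np.cos(a),np.sin(a)
    for P,zl,zh in parts:
        q=P@np.array([[c,s],[-s,c]])+[x,y]
        w=np.vstack([np.c_[q,np.full(4,z0+zl)],np.c_[q,np.full(4,z0+zh)]])
        uv=cv2.projectPoints(w,np.array(f["rvec"],float),np.array(f["tvec"],float),np.array(f["intrinsics"],float),None)[0][:,0]
        h=cv2.convexHull(((uv+.5-[u0,v0])*ss*16).astype(np.float32))
        cv2.fillConvexPoly(m,np.round(h-8).astype(np.int32),255,shift=4)
    return cv2.resize(m,(u1-u0,v1-v0),interpolation=cv2.INTER_AREA)/255.
def fit(fs,parts,p0,z0=0,yaws=None,zcut=.007,R=.075):
    """silhouette fit in one or several views; mask = points above zcut near p0"""
    V=[]
    for f in fs:
        P=cloud(f); m=(P[...,2]>z0+zcut)&(np.hypot(P[...,0]-p0[0],P[...,1]-p0[1])<R)&(f["z_map"]>0)
        m=m&(P[...,2]<z0+.07); n,lab,st,_=cv2.connectedComponentsWithStats(m.astype(np.uint8))
        k=1+np.argmax(st[1:,4]); m=(lab==k); b=st[k]
        roi=(b[0]-8,b[1]-8,b[0]+b[2]+8,b[1]+b[3]+8); V.append((f,roi,m[roi[1]:roi[3],roi[0]:roi[2]].astype(float)))
    cost=lambda p:sum(np.abs(render(f,parts,p[0],p[1],p[2],z0,r)-m).sum()/m.sum() for f,r,m in V)/len(V)
    best=None
    for a in (np.radians(np.arange(0,360,30)) if yaws is None else yaws):
        r=minimize(cost,[p0[0],p0[1],a],method="Nelder-Mead",options=dict(initial_simplex=np.array([p0[0],p0[1],a])+np.array([[0,0,0],[.01,0,0],[0,.01,0],[0,0,.35]]),xatol=2e-4,fatol=1e-4))
        if best is None or r.fun<best.fun: best=r
    return best.x[0],best.x[1],np.degrees(best.x[2])%360,best.fun
E
cat > m.py <<'E'
from h import *
T=manip.grab_frame("top");C=manip.grab_frame("scene")
A={"red":(BAR,(.55,-.313)),"blue":(BAR,(.435,.229)),"yellow":(ELL,(.437,.09)),"green":(ELL,(.57,.335)),"brassbar":(BAR,(.431,-.079)),"brassL":(ELL,(.434,-.214))}
for n,(p,q) in A.items():
    for k,fs in (("top",[T]),("scene",[C]),("both",[T,C])): print(n,k,np.round(fit(fs,p,q),4))
for k,fs in (("top",[T]),("scene",[C])): print("heater",k,np.round(fit(fs,HEAT,(.61,.01),yaws=[np.radians(12)],R=.21),4))
for f,n in((T,"top"),(C,"scene")):
    P=cloud(f); I=f["pixels"].astype(int)
    for c,m in {"red":(I[...,2]>130)&(I[...,1]<60),"blue":(I[...,0]>130)&(I[...,2]<60)}.items():
        for lo,hi,b in((.03,.07,None),):
            M=m&(P[...,2]>lo)&(P[...,2]<hi); nn,lab,st,ce=cv2.connectedComponentsWithStats(M.astype(np.uint8))
            for k in range(1,nn):
                if st[k,4]>15: q=P[lab==k]; print(n,c,st[k,4],q.mean(0).round(4),"ztop",np.percentile(q[:,2],80).round(4))
    d=(P[...,2]<.034)&(P[...,2]>.015)&(np.hypot(P[...,0]-.61,P[...,1]-.01)<.14)
    nn,lab,st,ce=cv2.connectedComponentsWithStats(d.astype(np.uint8)); k=1+np.argmax(st[1:,4]); q=P[lab==k]
    print(n,"well floor z",np.median(q[:,2]),"rect",cv2.minAreaRect((q[:,:2]*1000).astype(np.float32)))
E
python3 m.py
```

```text
red top [ 5.539000e-01 -3.277000e-01  1.975189e+02  8.830000e-02]
red scene [ 5.506000e-01 -3.319000e-01  2.006258e+02  1.581000e-01]
red both [ 0.5538 -0.3287 18.73    0.1341]
blue top [4.309000e-01 2.396000e-01 3.588956e+02 3.750000e-02]
blue scene [4.281000e-01 2.362000e-01 1.808491e+02 1.435000e-01]
blue both [4.309000e-01 2.390000e-01 1.789156e+02 1.190000e-01]
yellow top [4.30500e-01 8.67000e-02 3.99823e+01 3.20000e-02]
yellow scene [ 0.4262  0.0824 38.9007  0.197 ]
yellow both [ 0.4305  0.0862 40.005   0.127 ]
green top [ 0.5694  0.3412 20.1659  0.058 ]
green scene [ 0.5672  0.3381 20.4339  0.127 ]
green both [ 0.57    0.3399 20.3798  0.1034]
brassbar top [ 4.273000e-01 -8.630000e-02  3.233387e+02  4.610000e-02]
brassbar scene [ 4.254000e-01 -8.940000e-02  3.232647e+02  1.866000e-01]
brassbar both [ 4.27200e-01 -8.66000e-02  3.23369e+02  1.30400e-01]
brassL top [ 4.293000e-01 -2.250000e-01  3.397968e+02  5.410000e-02]
brassL scene [ 4.277000e-01 -2.284000e-01  3.392738e+02  1.756000e-01]
brassL both [ 4.290000e-01 -2.258000e-01  3.395624e+02  1.245000e-01]
heater top [0.6058 0
[... 167 characters left out ...]
p 0.0562
top blue 125 [ 0.6262 -0.1284  0.0493] ztop 0.0514
top blue 102 [0.4324 0.2373 0.0515] ztop 0.0562
top well floor z 0.02743634252155715 rect ((606.9175415039062, 12.009796142578125), (99.19786071777344, 240.87335205078125), 8.251289367675781)
scene red 71 [ 0.5611 -0.3243  0.0434] ztop 0.051
scene red 17 [0.5944 0.1587 0.0454] ztop 0.0474
scene blue 74 [ 0.1393 -1.0348  0.0468] ztop 0.0558
scene blue 158 [ 0.1246 -0.8196  0.0498] ztop 0.0615
scene blue 76 [-0.3669  0.3501  0.0653] ztop 0.0685
scene blue 104 [0.438  0.2382 0.0442] ztop 0.0522
scene well floor z 0.02751707815290297 rect ((599.5198974609375, 6.553550720214844), (94.08055114746094, 239.0868377685547), 8.358087539672852)
```

```bash
cat > d.py <<'E'
# d.py x y z theta : row taking the tool from where it is to there, theta = closing direction (tool y), deg
import sys; from h import *
s=manip.read_state(); p=s["position"]; psi=s["eef_rot"][2]
x,y,z,th=map(float,sys.argv[1:5]); a=np.radians(psi)
d=np.array([x,y,z])-p
print("row",round(d[0]*np.cos(a)+d[1]*np.sin(a),4),round(d[0]*np.sin(a)-d[1]*np.cos(a),4),round(-d[2],4),"rz",round(-((th+90-psi+180)%360-180),2))
print("t",round(s["time_s"],2),"tcp",p.round(4),s["eef_rot"].round(2),"q",s["q"].round(0),"w",round(s["width"],4),"g",round(s["grasp_force"],1),"F",s["contact_force"].round(1))
E
python3 d.py .554 -.327 .10 18
```

```text
row 0.4514 -0.1917 0.0987 rz -93.12
t 1.2 tcp [ 0.167  -0.6282  0.1987] [180.     0.    14.88] q [71. 31. -0. 88.  0. 61. -4.] w 0.0855 g 0.0 F [-0.4  0.6  0.1]
```

Units first: shifts go in shares of 0.75 m and turns go in shares of 180 degrees. So 0.451 m is 0.6013, -0.192 m is -0.256, -93.1 degrees is -0.5172.

carry_out([
  [[0.6013,-0.256,0.132,0,0,-0.5172,1],[0.6013,-0.256,0.132,0,0,-0.5172,1],[0.6013,-0.256,0.132,0,0,-0.5172,1],[0.6013,-0.256,0.132,0,0,-0.5172,1],[0.6013,-0.256,0.132,0,0,-0.5172,1],[0.6013,-0.256,0.132,0,0,-0.5172,1],[0.6013,-0.256,0.132,0,0,-0.5172,1],[0.6013,-0.256,0.132,0,0,-0.5172,1],[0.6013,-0.256,0.132,0,0,-0.5172,1],[0.6013,-0.256,0.132,0,0,-0.5172,1],[0.6013,-0.256,0.132,0,0,-0.5172,1],[0.6013,-0.256,0.132,0,0,-0.5172,1]],
], squeeze=60)

```text
time_s: 2.4
position: [0.5544, -0.3252, 0.0992]
eef_rot: [180.0, -0.1, 108.2]
contact_force: [-0.6, -1.3, 0.1]
width: 0.0853
grasp_force: 0.0
```

```bash
python3 d.py .554 -.327 .026 18
python3 - <<'E'
from h import *
f=manip.grab_frame("scene"); cv2.imwrite("pics/s1.png",cv2.resize(f["pixels"][120:320,100:400],(750,500)))
E
```

```text
row -0.0016 -0.001 0.0732 rz 0.21
t 2.4 tcp [ 0.5544 -0.3252  0.0992] [ 1.7999e+02 -6.0000e-02  1.0821e+02] q [ 43.  39. -25.  92.  19.  53.  30.] w 0.0853 g 0.0 F [-0.6 -1.3  0.1]
```

View pics/s1.png

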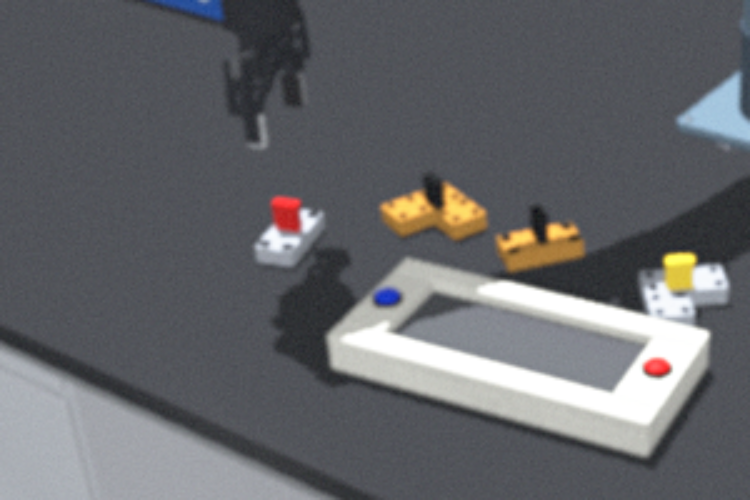

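The crop shows the open gripper at about (265,110) and the red grip at (287,213). That is further apart than I expected, so I'll check it by projection before going down.

Run:
```python
from h import *
for n in("scene","top"):
    f=manip.grab_frame(n); s=manip.read_state()
    pr=lambda w:cv2.projectPoints(np.array([w],float),np.array(f["rvec"],float),np.array(f["tvec"],float),np.array(f["intrinsics"],float),None)[0].ravel()
    a=np.radians(s["eef_rot"][2]); ty=np.array([np.sin(a),-np.cos(a),0])
    for k in(-.045,0,.045):
        u=pr(s["position"]+ty*k+[0,0,.013]); print(n,"finger",k,u,(u-[100,120])*2.5)
    u=pr([.554,-.327,.054]); print("grip",u,(u-[100,120])*2.5)
    if n=="top": cv2.imwrite("pics/t1.png",cv2.resize(f["pixels"][150:310,400:600],(750,600)))
    P=cloud(f); m=(np.hypot(P[...,0]-.554,P[...,1]+.327)<.15)&(P[...,2]>.07)&(P[...,2]<.3); q=P[m]; print(n,m.sum(), q[:,2].min() if len(q) else 0, q.mean(0))
```

```text
scene finger -0.045 [219.0780568  172.57490959] [297.69514199 131.43727398]
scene finger 0 [211.9239181  180.37101856] [279.80979526 150.9275464 ]
scene finger 0.045 [204.44003997 188.52645584] [261.10009993 171.31613961]
grip [214.63187725 200.12267597] [286.57969312 200.30668991]
scene 1464 0.145452699442715 [ 0.57076248 -0.31255493  0.2331316 ]
top finger -0.045 [525.37065199 247.58635016] [1063.42662998  318.9658754 ]
top finger 0 [516.68094906 223.88615779] [1041.70237264  259.71539449]
top finger 0.045 [508.04048445 200.32025746] [1020.10121112  200.80064366]
grip [503.16541705 226.11694248] [1007.91354263  265.2923562 ]
top 2236 0.14734026282447948 [ 0.54853225 -0.31555184  0.2362152 ]
```

View pics/t1.png

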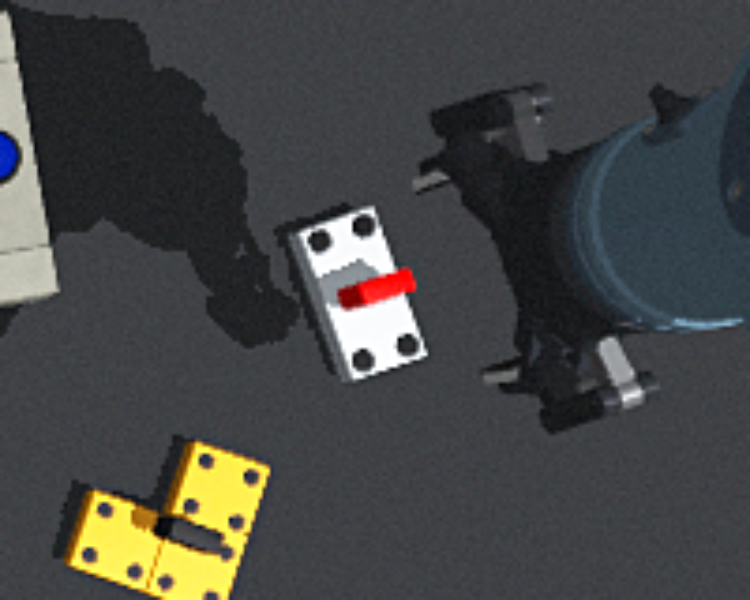

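To row units: 0.073 m is 0.0973, 0.04 m is 0.0533, 0.2 degrees is 0.0011.

carry_out([
  [[-0.0021,-0.0013,0.0533,0,0,0.0011,1],[-0.0021,-0.0013,0.0933,0,0,0.0011,1],[-0.0021,-0.0013,0.0973,0,0,0.0011,1],[-0.0021,-0.0013,0.0973,0,0,0.0011,0.2],[-0.0021,-0.0013,0.0973,0,0,0.0011,0],[-0.0021,-0.0013,0.0973,0,0,0.0011,0],[-0.0021,-0.0013,0.0973,0,0,0.0011,0],[-0.0021,-0.0013,0.0973,0,0,0.0011,0],[-0.0021,-0.0013,0.0973,0,0,0.0011,0],[-0.0021,-0.0013,0.0973,0,0,0.0011,0]],
])

```text
time_s: 3.55
position: [0.5531, -0.3286, 0.0268]
eef_rot: [180.0, 0.0, 107.8]
contact_force: [-0.2, -0.1, 0.0]
width: 0.0
grasp_force: 0.0
```

```bash
python3 d.py .554 -.327 .09 18
python3 - <<'E'
from h import *
f=manip.grab_frame("scene"); a=f["pixels"][140:240,160:280]
g=manip.grab_frame("top");b=g["pixels"][180:280,460:580]
cv2.imwrite("pics/s2.png",np.hstack([cv2.resize(a,(400,333)),cv2.resize(b,(400,333))]))
E
```

```text
row 0.0012 0.0014 -0.0632 rz -0.21
t 3.55 tcp [ 0.5531 -0.3286  0.0268] [180.     0.   107.79] q [ 42.  44. -23.  94.  22.  46.  28.] w 0.0 g 0.0 F [-0.2 -0.1  0. ]
```

View pics/s2.png

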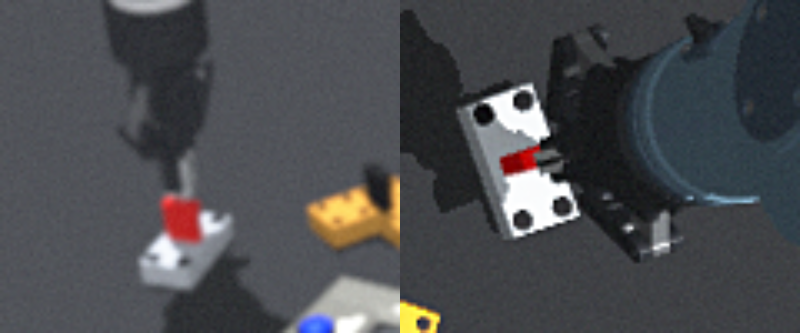

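The gripper closed on nothing. In both views the shut fingertips, at about (185,195) and (540,158), sit just on top of the red grip. That puts the true tips about 27 mm above the reported TCP height, which agrees with the earlier open-finger view. I'll open and go lower.

To row units: -0.04 m is -0.0533, -0.03 m is -0.04, -0.2 degrees is -0.0011.

carry_out([
  [[0.0013,0.0013,-0.04,0,0,-0.0011,1],[0.0013,0.0013,-0.0533,0,0,-0.0011,1],[0.0013,0.0013,-0.0533,0,0,-0.0011,1],[0.0013,0.0013,-0.0533,0,0,-0.0011,1],[0.0013,0.0013,-0.0533,0,0,-0.0011,1],[0.0013,0.0013,-0.0533,0,0,-0.0011,1],[0.0013,0.0013,0,0,0,-0.0011,1],[0.0013,0.0013,0.0133,0,0,-0.0011,1],[0.0013,0.0013,0.0267,0,0,-0.0011,1],[0.0013,0.0013,0.032,0,0,-0.0011,1],[0.0013,0.0013,0.032,0,0,-0.0011,1]],
])

```text
time_s: 4.75
position: [0.5538, -0.3273, 0.0027]
eef_rot: [-180.0, -0.0, 108.0]
contact_force: [1.0, 0.0, -0.1]
width: 0.0854
grasp_force: 0.0
```

carry_out([
  [[0,0,0,0,0,0,0.2],[0,0,0,0,0,0,0],[0,0,0,0,0,0,0],[0,0,0,0,0,0,0],[0,0,0,0,0,0,0],[0,0,0,0,0,0,0],[0,0,0,0,0,0,0]],
])

```text
time_s: 5.45
position: [0.5542, -0.3274, 0.0032]
eef_rot: [180.0, 0.0, 108.0]
contact_force: [-0.3, 0.6, 4.1]
width: 0.0106
grasp_force: 60.6
```

```bash
python3 d.py .554 -.327 .09 18
python3 - <<'E'
from h import *
f=manip.grab_frame("scene"); a=f["pixels"][140:240,160:280]
g=manip.grab_frame("top");b=g["pixels"][180:280,460:580]
cv2.imwrite("pics/s3.png",np.hstack([cv2.resize(a,(400,333)),cv2.resize(b,(400,333))]))
E
```

```text
row 0.0005 -0.0001 -0.0868 rz -0.01
t 5.45 tcp [ 0.5542 -0.3274  0.0032] [1.7996e+02 3.0000e-02 1.0799e+02] q [ 42.  46. -22.  94.  23.  44.  27.] w 0.0106 g 60.6 F [-0.3  0.6  4.1]
```

View pics/s3.png

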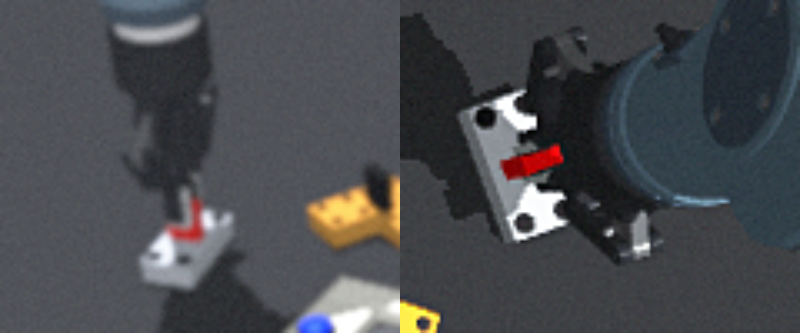

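The grip holds: the opening is 10.6 mm at 60 N, and the red slab is between the pads at (185,220). I'll lift it and carry it over the red-lamp end.

To row units: -0.11 m is -0.1467, -0.05 m is -0.0667.

carry_out([
  [[0,0,-0.0667,0,0,0,0],[0,0,-0.1333,0,0,0,0],[0,0,-0.1467,0,0,0,0],[0,0,-0.1467,0,0,0,0]],
])

```text
time_s: 5.95
position: [0.5546, -0.328, 0.1143]
eef_rot: [179.9, 0.1, 108.0]
contact_force: [0.7, -0.8, -2.5]
width: 0.0107
grasp_force: 60.0
```

```bash
python3 d.py .5929 .1041 .113 8.3
```

```text
row 0.3992 0.1698 0.0013 rz 9.67
t 5.95 tcp [ 0.5546 -0.328   0.1143] [1.7989e+02 1.4000e-01 1.0797e+02] q [ 44.  38. -25.  92.  19.  54.  30.] w 0.0107 g 60.0 F [ 0.7 -0.8 -2.5]
```

To row units: 0.399 m is 0.532, 0.17 m is 0.2267, 9.7 degrees is 0.0539.

carry_out([
  [[0.532,0.2267,0,0,0,0.0539,0],[0.532,0.2267,0,0,0,0.0539,0],[0.532,0.2267,0,0,0,0.0539,0],[0.532,0.2267,0,0,0,0.0539,0],[0.532,0.2267,0,0,0,0.0539,0],[0.532,0.2267,0,0,0,0.0539,0],[0.532,0.2267,0,0,0,0.0539,0],[0.532,0.2267,0,0,0,0.0539,0],[0.532,0.2267,0,0,0,0.0539,0],[0.532,0.2267,0,0,0,0.0539,0],[0.532,0.2267,0,0,0,0.0539,0],[0.532,0.2267,0,0,0,0.0539,0]],
])

```text
time_s: 7.15
position: [0.591, 0.1024, 0.1108]
eef_rot: [-179.8, 0.1, 98.2]
contact_force: [-0.1, -0.8, -2.2]
width: 0.0105
grasp_force: 59.9
```

```bash
python3 d.py .5929 .1041 .029 8.3;  python3 - <<'E'
from h import *
f=manip.grab_frame("scene"); a=f["pixels"][180:310,220:400]
g=manip.grab_frame("top");b=g["pixels"][140:270,210:390]
cv2.imwrite("pics/s4.png",np.hstack([cv2.resize(a,(400,289)),cv2.resize(b,(400,289))]))
E
```

```text
row 0.0014 0.0021 0.0818 rz -0.11
t 7.15 tcp [0.591  0.1024 0.1108] [-1.798e+02  8.000e-02  9.819e+01] q [  4.  34. -26.  99.  18.  51. -21.] w 0.0105 g 59.9 F [-0.1 -0.8 -2.2]
```

View pics/s4.png

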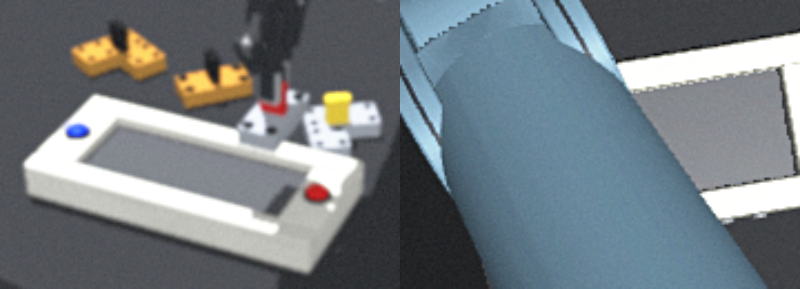

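The red block hangs level over the red-lamp end, at (270,120) in the scene crop. I'll lower it in steps.

To row units: 0.06 m is 0.08, 0.04 m is 0.0533.

carry_out([
  [[0.0013,0.0013,0.0533,0,0,0,0],[0.0013,0.0013,0.08,0,0,0,0],[0.0013,0.0013,0.08,0,0,0,0],[0.0013,0.0013,0.08,0,0,0,0]],
])

```text
time_s: 7.65
position: [0.5932, 0.105, 0.0529]
eef_rot: [-180.0, 0.0, 98.2]
contact_force: [0.0, -0.2, -1.9]
width: 0.0104
grasp_force: 59.8
```

```bash
python3 d.py .5929 .1041 .030 8.3
```

```text
row -0.0008 -0.0004 0.0229 rz -0.09
t 7.65 tcp [0.5932 0.105  0.0529] [-1.7999e+02  1.0000e-02  9.8210e+01] q [  3.  39. -24. 100.  21.  45. -23.] w 0.0104 g 59.8 F [ 0.  -0.2 -1.9]
```

To row units: 0.022 m is 0.0293, 0.019 m is 0.0253.

carry_out([
  [[-0.0013,0,0.016,0,0,0,0],[-0.0013,0,0.0253,0,0,0,0],[-0.0013,0,0.0293,0,0,0,0],[-0.0013,0,0.0293,0,0,0,0]],
])

```text
time_s: 8.05
position: [0.5928, 0.1047, 0.0303]
eef_rot: [-180.0, 0.0, 98.3]
contact_force: [-0.7, -0.5, -1.9]
width: 0.011
grasp_force: 59.9
```

To row units: -0.13 m is -0.1733, -0.08 m is -0.1067.

carry_out([
  [[0,0,0.0013,0,0,0,0],[0,0,0.0013,0,0,0,0.4],[0,0,0.0013,0,0,0,0.4],[0,0,0.0013,0,0,0,0.4],[0,0,-0.04,0,0,0,0.4],[0,0,-0.1067,0,0,0,0.5],[0,0,-0.1733,0,0,0,0.6],[0,0,-0.1733,0,0,0,0.8]],
])

```text
time_s: 8.85
position: [0.598, 0.1065, 0.1683]
eef_rot: [179.3, -0.1, 98.3]
contact_force: [1.2, -0.1, -0.1]
width: 0.0641
grasp_force: 0.0
```

```bash
python3 d.py .431 .239 .09 -1
```

```text
row 0.1551 -0.1462 0.0783 rz 9.28
t 8.85 tcp [0.598  0.1065 0.1683] [ 1.7927e+02 -5.0000e-02  9.8280e+01] q [  5.  31. -27.  96.  16.  57. -19.] w 0.0641 g 0.0 F [ 1.2 -0.1 -0.1]
```

To row units: 0.156 m is 0.208, 0.07 m is 0.0933, 9.4 degrees is 0.0522.

carry_out([
  [[0.208,-0.188,0.0933,0,0,0.0522,1],[0.208,-0.188,0.0933,0,0,0.0522,1],[0.208,-0.188,0.0933,0,0,0.0522,1],[0.208,-0.188,0.0933,0,0,0.0522,1],[0.208,-0.188,0.0933,0,0,0.0522,1],[0.208,-0.188,0.0933,0,0,0.0522,1],[0.208,-0.188,0.0933,0,0,0.0522,1],[0.208,-0.188,0.0933,0,0,0.0522,1]],
])

```text
time_s: 9.65
position: [0.4327, 0.238, 0.091]
eef_rot: [179.9, 0.0, 88.8]
contact_force: [0.2, -0.7, 0.5]
width: 0.0853
grasp_force: 0.0
```

```bash
python3 d.py .431 .239 .003 -1.1
python3 - <<'E'
from h import *
T=manip.grab_frame("top"); print(np.round(fit([T],BAR,(.593,.104),z0=.026,zcut=.007+.01,yaws=[np.radians(8.3)],R=.06),4))
cv2.imwrite("pics/t5.png",cv2.resize(T["pixels"][140:320,180:420],(800,600)))
E
```

```text
row 0.0009 -0.0017 0.088 rz -0.13
t 9.65 tcp [0.4327 0.238  0.091 ] [179.93   0.    88.77] q [-13.  27. -26. 115.  18.  42. -51.] w 0.0853 g 0.0 F [ 0.2 -0.7  0.5]
[0.5918 0.1052 8.1764 0.0713]
```

View pics/t5.png

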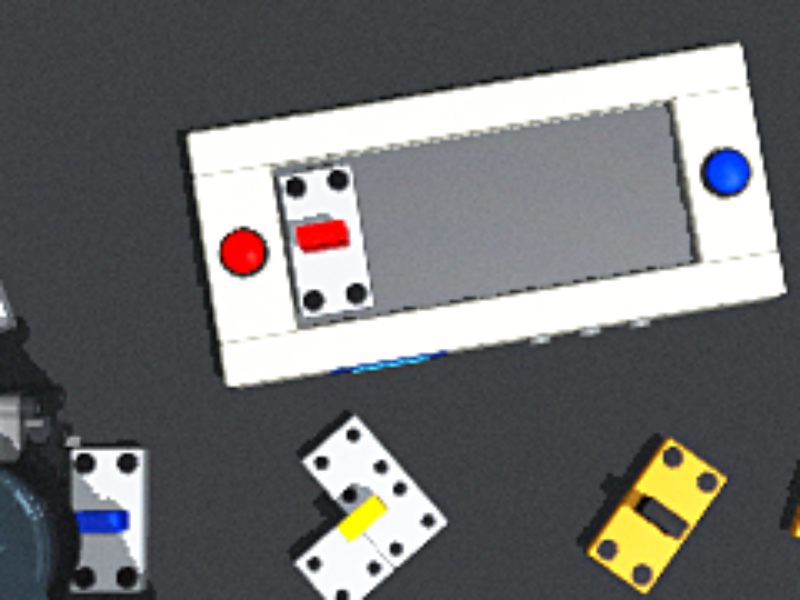

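The red block lies in the well at its end, at crop (325,237), with even gaps. The fit matches the commanded position within 1.5 mm. Now I'll pick up the blue one.

To row units: 0.088 m is 0.1173, 0.08 m is 0.1067, -0.1 degrees is -0.0006.

carry_out([
  [[0.0013,-0.0013,0.0533,0,0,-0.0006,1],[0.0013,-0.0013,0.1067,0,0,-0.0006,1],[0.0013,-0.0013,0.1173,0,0,-0.0006,1],[0.0013,-0.0013,0.1173,0,0,-0.0006,1],[0.0013,-0.0013,0.1173,0,0,-0.0006,0.2],[0.0013,-0.0013,0.1173,0,0,-0.0006,0],[0.0013,-0.0013,0.1173,0,0,-0.0006,0],[0.0013,-0.0013,0.1173,0,0,-0.0006,0],[0.0013,-0.0013,0.1173,0,0,-0.0006,0],[0.0013,-0.0013,0.1173,0,0,-0.0006,0],[0.0013,-0.0013,0.1173,0,0,-0.0006,0]],
])

```text
time_s: 10.8
position: [0.4311, 0.2402, 0.0035]
eef_rot: [179.9, -0.0, 89.0]
contact_force: [0.7, -0.7, 6.5]
width: 0.0105
grasp_force: 59.4
```

```bash
python3 d.py .6198 -.0799 .12 8.3
```

```text
row -0.3167 0.1944 -0.1165 rz -9.32
t 10.8 tcp [0.4311 0.2402 0.0035] [ 1.7991e+02 -3.0000e-02  8.8980e+01] q [-17.  36. -21. 117.  25.  31. -57.] w 0.0105 g 59.4 F [ 0.7 -0.7  6.5]
```

To row units: -0.316 m is -0.4213, 0.194 m is 0.2587, -9.3 degrees is -0.0517.

carry_out([
  [[0,0,-0.0667,0,0,0,0],[0,0,-0.1333,0,0,0,0],[0,0,-0.156,0,0,0,0],[-0.4213,0.2587,-0.156,0,0,-0.0517,0],[-0.4213,0.2587,-0.156,0,0,-0.0517,0],[-0.4213,0.2587,-0.156,0,0,-0.0517,0],[-0.4213,0.2587,-0.156,0,0,-0.0517,0],[-0.4213,0.2587,-0.156,0,0,-0.0517,0],[-0.4213,0.2587,-0.156,0,0,-0.0517,0],[-0.4213,0.2587,-0.156,0,0,-0.0517,0],[-0.4213,0.2587,-0.156,0,0,-0.0517,0],[-0.4213,0.2587,-0.156,0,0,-0.0517,0]],
])

```text
time_s: 12.0
position: [0.6193, -0.0855, 0.1188]
eef_rot: [-180.0, 0.1, 97.9]
contact_force: [-0.5, -1.0, -2.2]
width: 0.0105
grasp_force: 59.7
```

To row units: 0.065 m is 0.0867, 0.06 m is 0.08.

carry_out([
  [[0,0,0.04,0,0,0,0],[0,0,0.08,0,0,0,0],[0,0,0.0867,0,0,0,0],[0,0,0.0867,0,0,0,0]],
])

```text
time_s: 12.4
position: [0.6173, -0.0786, 0.0539]
eef_rot: [-179.8, -0.1, 98.3]
contact_force: [1.1, -0.8, -2.0]
width: 0.0108
grasp_force: 59.6
```

```bash
python3 d.py .6198 -.0792 .0305 8.3
```

```text
row -0.001 0.0024 0.0234 rz 0.05
t 12.4 tcp [ 0.6173 -0.0786  0.0539] [-1.7985e+02 -6.0000e-02  9.8350e+01] q [ 19.  41. -23.  97.  20.  47.  -4.] w 0.0108 g 59.6 F [ 1.1 -0.8 -2. ]
```

To row units: -0.1 m is -0.1333, 0.001 m is 0.0013.

carry_out([
  [[-0.0007,0.0013,0.016,0,0,0,0],[-0.0007,0.0013,0.0267,0,0,0,0],[-0.0007,0.0013,0.0313,0,0,0,0],[-0.0007,0.0013,0.0313,0,0,0,0],[-0.0007,0.0013,0.0313,0,0,0,0.4],[-0.0007,0.0013,0.0313,0,0,0,0.4],[-0.0007,0.0013,0.0313,0,0,0,0.4],[0,0,-0.0267,0,0,0,0.4],[0,0,-0.08,0,0,0,0.5],[0,0,-0.1333,0,0,0,0.6],[0,0,-0.1333,0,0,0,1]],
])

```text
time_s: 13.5
position: [0.623, -0.0794, 0.1612]
eef_rot: [179.4, 0.1, 98.3]
contact_force: [1.0, -0.2, -0.2]
width: 0.0645
grasp_force: 0.0
```

```bash
python3 d.py .4305 .0867 .09 40
```

```text
row 0.1921 -0.1666 0.0712 rz -31.73
t 13.5 tcp [ 0.623  -0.0794  0.1612] [1.7938e+02 1.4000e-01 9.8270e+01] q [ 21.  33. -26.  93.  16.  57.  -2.] w 0.0645 g 0.0 F [ 1.  -0.2 -0.2]
```

To row units: 0.191 m is 0.2547, -0.162 m is -0.216, -31.7 degrees is -0.1761.

carry_out([
  [[0.2547,-0.216,0.0853,0,0,-0.1761,1],[0.2547,-0.216,0.0853,0,0,-0.1761,1],[0.2547,-0.216,0.0853,0,0,-0.1761,1],[0.2547,-0.216,0.0853,0,0,-0.1761,1],[0.2547,-0.216,0.0853,0,0,-0.1761,1],[0.2547,-0.216,0.0853,0,0,-0.1761,1],[0.2547,-0.216,0.0853,0,0,-0.1761,1],[0.2547,-0.216,0.0853,0,0,-0.1761,1],[0.2547,-0.216,0.0853,0,0,-0.1761,1]],
])

```text
time_s: 14.4
position: [0.4324, 0.0852, 0.091]
eef_rot: [179.9, 0.1, 129.8]
contact_force: [-0.2, 0.2, 0.3]
width: 0.0854
grasp_force: 0.0
```

```bash
python3 d.py .4305 .0867 .003 40
python3 - <<'E'
from h import *
T=manip.grab_frame("top"); print(np.round(fit([T],BAR,(.6198,-.08),z0=.026,zcut=.007+.01,yaws=[np.radians(8.3)],R=.045),4))
E
```

```text
row 0.0024 -0.0005 0.088 rz -0.16
t 14.4 tcp [0.4324 0.0852 0.091 ] [1.7993e+02 5.0000e-02 1.2984e+02] q [ 13.  25. -36. 122.  23.  40.   2.] w 0.0854 g 0.0 F [-0.2  0.2  0.3]
[ 0.6182 -0.0817  9.1694  0.1281]
```

To row units: 0.088 m is 0.1173, 0.08 m is 0.1067, -0.1 degrees is -0.0006.

carry_out([
  [[0.0027,0,0.0533,0,0,-0.0006,1],[0.0027,0,0.1067,0,0,-0.0006,1],[0.0027,0,0.1173,0,0,-0.0006,1],[0.0027,0,0.1173,0,0,-0.0006,1],[0.0027,0,0.1173,0,0,-0.0006,0.2],[0.0027,0,0.1173,0,0,-0.0006,0],[0.0027,0,0.1173,0,0,-0.0006,0],[0.0027,0,0.1173,0,0,-0.0006,0],[0.0027,0,0.1173,0,0,-0.0006,0],[0.0027,0,0.1173,0,0,-0.0006,0],[0.0027,0,0.1173,0,0,-0.0006,0]],
])

```text
time_s: 15.55
position: [0.4301, 0.0879, 0.0032]
eef_rot: [179.9, 0.0, 130.1]
contact_force: [-0.0, -0.5, 7.4]
width: 0.01
grasp_force: 59.1
```

```bash
python3 -c "
import numpy as np
a=np.radians(8.28);R=np.array([[np.cos(a),-np.sin(a)],[np.sin(a),np.cos(a)]])
for p in((.0095,-.0305),(-.0095,.0305)): print(np.array([.6063,.0121])+R@p)"; python3 d.py .620 -.0167 .12 98.3
```

```text
[ 0.6200933  -0.01671397]
[0.5925067  0.04091397]
row -0.2023 0.0779 -0.1168 rz -58.21
t 15.55 tcp [0.4301 0.0879 0.0032] [1.7994e+02 4.0000e-02 1.3009e+02] q [  6.  34. -28. 124.  33.  29.  -7.] w 0.01 g 59.1 F [-0.  -0.5  7.4]
```

To row units: -0.202 m is -0.2693, -0.117 m is -0.156, -58.2 degrees is -0.3233.

carry_out([
  [[0,0,-0.0667,0,0,0,0],[0,0,-0.1333,0,0,0,0],[0,0,-0.156,0,0,0,0],[-0.2693,0.104,-0.156,0,0,-0.3233,0],[-0.2693,0.104,-0.156,0,0,-0.3233,0],[-0.2693,0.104,-0.156,0,0,-0.3233,0],[-0.2693,0.104,-0.156,0,0,-0.3233,0],[-0.2693,0.104,-0.156,0,0,-0.3233,0],[-0.2693,0.104,-0.156,0,0,-0.3233,0],[-0.2693,0.104,-0.156,0,0,-0.3233,0],[-0.2693,0.104,-0.156,0,0,-0.3233,0],[-0.2693,0.104,-0.156,0,0,-0.3233,0]],
])

```text
time_s: 16.75
position: [0.6185, -0.0167, 0.1191]
eef_rot: [180.0, -0.1, -171.9]
contact_force: [0.5, 0.7, -2.0]
width: 0.0105
grasp_force: 60.0
```

To row units: 0.06 m is 0.08, 0.03 m is 0.04.

carry_out([
  [[0,0,0.04,0,0,0,0],[0,0,0.08,0,0,0,0],[0,0,0.08,0,0,0,0],[0,0,0.08,0,0,0,0],[0,0,0.08,0,0,0,0]],
])

```text
time_s: 17.25
position: [0.6204, -0.0162, 0.0615]
eef_rot: [-180.0, 0.1, -171.7]
contact_force: [0.1, -0.2, -1.5]
width: 0.0102
grasp_force: 59.9
```

```bash
python3 d.py .6195 -.0168 .0305 98.3
python3 - <<'E'
from h import *
f=manip.grab_frame("scene"); a=f["pixels"][200:310,220:400]
cv2.imwrite("pics/s6.png",cv2.resize(a,(720,440)))
E
```

```text
row 0.001 -0.0005 0.031 rz -0.05
t 17.25 tcp [ 0.6204 -0.0162  0.0615] [-1.7999e+02  1.5000e-01 -1.7175e+02] q [ 27.  45. -43.  96.  37.  54.  67.] w 0.0102 g 59.9 F [ 0.1 -0.2 -1.5]
```

View pics/s6.png

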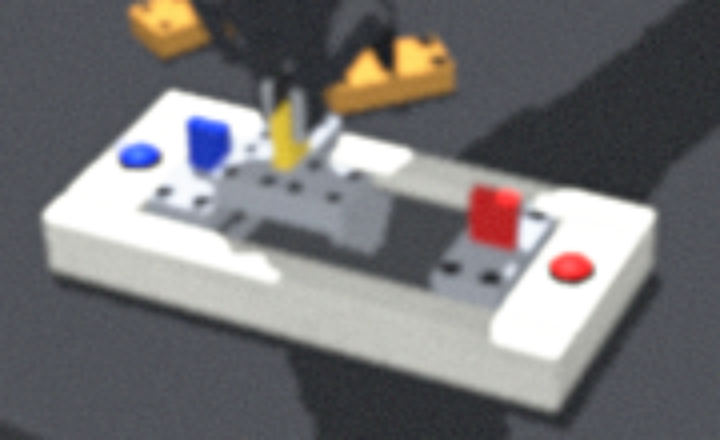

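The picture shows blue at (208,145) and red at (495,217) seated in the well. The yellow L hangs at (285,170) with its corner by the blue end and a leg along the near side toward red, as planned. I'll lower and release it.

To row units: -0.08 m is -0.1067, -0.05 m is -0.0667.

carry_out([
  [[0.0013,0,0.016,0,0,0,0],[0.0013,0,0.0293,0,0,0,0],[0.0013,0,0.0413,0,0,0,0],[0.0013,0,0.0413,0,0,0,0],[0.0013,0,0.0413,0,0,0,0],[0.0013,0,0.0413,0,0,0,0.35],[0.0013,0,0.0413,0,0,0,0.35],[0.0013,0,0.0413,0,0,0,0.35],[0.0013,0,0,0,0,0,0.35],[0.0013,0,-0.0667,0,0,0,0.4],[0.0013,0,-0.1067,0,0,0,0.6],[0.0013,0,-0.1067,0,0,0,1]],
])

```text
time_s: 18.5
position: [0.6215, -0.0159, 0.1445]
eef_rot: [-180.0, 0.5, -171.7]
contact_force: [-0.1, 0.2, 0.1]
width: 0.0621
grasp_force: 0.0
```

```bash
python3 d.py .5694 .3408 .10 20.2
```

```text
row 0.0002 0.3605 0.0445 rz 78.08
t 18.5 tcp [ 0.6215 -0.0159  0.1445] [-179.96    0.47 -171.72] q [ 29.  40. -47.  94.  33.  61.  71.] w 0.0621 g 0.0 F [-0.1  0.2  0.1]
```

To row units: 0.36 m is 0.48, 0.042 m is 0.056, 78 degrees is 0.4333.

carry_out([
  [[0,0.48,0.056,0,0,0.4333,1],[0,0.48,0.056,0,0,0.4333,1],[0,0.48,0.056,0,0,0.4333,1],[0,0.48,0.056,0,0,0.4333,1],[0,0.48,0.056,0,0,0.4333,1],[0,0.48,0.056,0,0,0.4333,1],[0,0.48,0.056,0,0,0.4333,1],[0,0.48,0.056,0,0,0.4333,1],[0,0.48,0.056,0,0,0.4333,1],[0,0.48,0.056,0,0,0.4333,1],[0,0.48,0.056,0,0,0.4333,1],[0,0.48,0.056,0,0,0.4333,1]],
])

```text
time_s: 19.7
position: [0.5666, 0.3385, 0.0973]
eef_rot: [-180.0, 0.0, 110.4]
contact_force: [-0.6, -0.3, -0.2]
width: 0.0854
grasp_force: 0.0
```

```bash
python3 d.py .5694 .3408 .003 20.2
python3 - <<'E'
from h import *
T=manip.grab_frame("top"); cv2.imwrite("pics/t7.png",cv2.resize(T["pixels"][140:260,220:430],(700,400)))
P=cloud(T); m=(P[...,2]>.038)
print(np.round(fit([T],ELL,(.620,-.0167),z0=.026,zcut=.05,yaws=[np.radians(98.3)],R=.03),4))
I=T["pixels"].astype(int); y=(I[...,1]>130)&(I[...,0]<90)&(np.hypot(P[...,0]-.62,P[...,1]+.0167)<.04)&(P[...,2]>.06)
q=P[y]; print(y.sum(),q.mean(0),cv2.minAreaRect((q[:,:2]*1000).astype(np.float32)))
E
```

```text
row 0.0012 0.0034 0.0943 rz 0.18
t 19.7 tcp [0.5666 0.3385 0.0973] [-1.7997e+02  3.0000e-02  1.1038e+02] q [-16.  41. -28.  89.  22.  55. -31.] w 0.0854 g 0.0 F [-0.6 -0.3 -0.2]
[ 6.804000e-01 -9.600000e-02  1.124117e+02  1.000000e+00]
105 [ 0.61703299 -0.01522358  0.07897026] ((618.1836547851562, -15.570954322814941), (28.268827438354492, 11.390275001525879), 7.444600582122803)
```

View pics/t7.png

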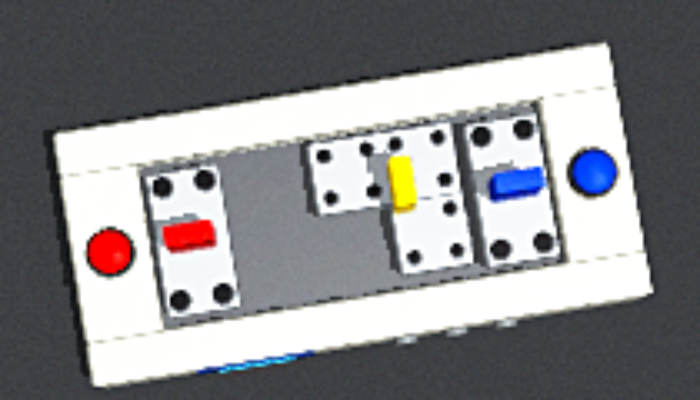

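The yellow L is seated flat at crop (400,185), about 2 mm off nominal, so the interlocking space toward red is free. The green target becomes (0.5913, 0.0423). Now I'll pick up green.

To row units: 0.094 m is 0.1253, 0.08 m is 0.1067, 0.1 degrees is 0.0006.

carry_out([
  [[0.0013,0.004,0.0533,0,0,0.0006,1],[0.0013,0.004,0.1067,0,0,0.0006,1],[0.0013,0.004,0.1253,0,0,0.0006,1],[0.0013,0.004,0.1253,0,0,0.0006,1],[0.0013,0.004,0.1253,0,0,0.0006,0.2],[0.0013,0.004,0.1253,0,0,0.0006,0],[0.0013,0.004,0.1253,0,0,0.0006,0],[0.0013,0.004,0.1253,0,0,0.0006,0],[0.0013,0.004,0.1253,0,0,0.0006,0],[0.0013,0.004,0.1253,0,0,0.0006,0],[0.0013,0.004,0.1253,0,0,0.0006,0]],
])

```text
time_s: 20.85
position: [0.5696, 0.3418, 0.0044]
eef_rot: [179.9, -0.0, 110.2]
contact_force: [0.9, -0.6, 4.5]
width: 0.0106
grasp_force: 61.9
```

```bash
python3 d.py .5913 .0423 .12 -81.7
```

```text
row -0.2886 -0.0829 -0.1156 rz 101.88
t 20.85 tcp [0.5696 0.3418 0.0044] [ 1.7991e+02 -1.0000e-02  1.1018e+02] q [-18.  48. -25.  91.  26.  47. -34.] w 0.0106 g 61.9 F [ 0.9 -0.6  4.5]
```

To row units: -0.289 m is -0.3853, -0.116 m is -0.1547, 101.9 degrees is 0.5661.

carry_out([
  [[0,0,-0.0667,0,0,0,0],[0,0,-0.1333,0,0,0,0],[0,0,-0.1547,0,0,0,0],[-0.3853,-0.1107,-0.1547,0,0,0.5661,0],[-0.3853,-0.1107,-0.1547,0,0,0.5661,0],[-0.3853,-0.1107,-0.1547,0,0,0.5661,0],[-0.3853,-0.1107,-0.1547,0,0,0.5661,0],[-0.3853,-0.1107,-0.1547,0,0,0.5661,0],[-0.3853,-0.1107,-0.1547,0,0,0.5661,0],[-0.3853,-0.1107,-0.1547,0,0,0.5661,0],[-0.3853,-0.1107,-0.1547,0,0,0.5661,0],[-0.3853,-0.1107,-0.1547,0,0,0.5661,0]],
])

```text
time_s: 22.05
position: [0.5891, 0.0408, 0.1183]
eef_rot: [-179.9, 0.2, 32.4]
contact_force: [0.4, 0.7, -3.0]
width: 0.0103
grasp_force: 60.8
```

```bash
python3 d.py .5913 .0423 .062 -81.7
```

```text
row 0.0026 -0.0001 0.0563 rz 24.12
t 22.05 tcp [0.5891 0.0408 0.1183] [-1.7992e+02  1.5000e-01  3.2420e+01] q [ -1.  31. -10. 101.   7.  49. -72.] w 0.0103 g 60.8 F [ 0.4  0.7 -3. ]
```

To row units: 0.002 m is 0.0027, 24 degrees is 0.1333.

carry_out([
  [[0.0027,0,0,0,0,0.0444,0],[0.0027,0,0,0,0,0.0889,0],[0.0027,0,0,0,0,0.1333,0],[0.0027,0,0,0,0,0.1333,0],[0.0027,0,0,0,0,0.1333,0]],
])

```text
time_s: 22.55
position: [0.5913, 0.0426, 0.1188]
eef_rot: [180.0, 0.1, 9.1]
contact_force: [-0.3, 0.3, -3.7]
width: 0.0108
grasp_force: 60.9
```

```bash
python3 d.py .5913 .0423 .062 -81.7
```

```text
row -0.0001 0.0003 0.0568 rz 0.76
t 22.55 tcp [0.5913 0.0426 0.1188] [1.7999e+02 1.2000e-01 9.0600e+00] q [ -5.  31.  -4. 101.   3.  49. -92.] w 0.0108 g 60.9 F [-0.3  0.3 -3.7]
```

To row units: 0.057 m is 0.076, 0.03 m is 0.04, 0.8 degrees is 0.0044.

carry_out([
  [[0,0,0.04,0,0,0.0044,0],[0,0,0.076,0,0,0.0044,0],[0,0,0.076,0,0,0.0044,0],[0,0,0.076,0,0,0.0044,0],[0,0,0.076,0,0,0.0044,0]],
])

```text
time_s: 23.05
position: [0.5935, 0.0427, 0.0641]
eef_rot: [-180.0, -0.1, 8.1]
contact_force: [0.1, 0.1, -3.6]
width: 0.0104
grasp_force: 60.7
```

```bash
python3 d.py .5913 .0423 .031 -81.7
python3 - <<'E'
from h import *
f=manip.grab_frame("scene"); a=f["pixels"][200:310,220:400]
cv2.imwrite("pics/s8.png",cv2.resize(a,(720,440)))
E
```

```text
row -0.0022 0.0001 0.0331 rz -0.21
t 23.05 tcp [0.5935 0.0427 0.0641] [-1.80e+02 -1.30e-01  8.09e+00] q [ -6.  35.  -4. 102.   3.  43. -93.] w 0.0104 g 60.7 F [ 0.1  0.1 -3.6]
```

View pics/s8.png

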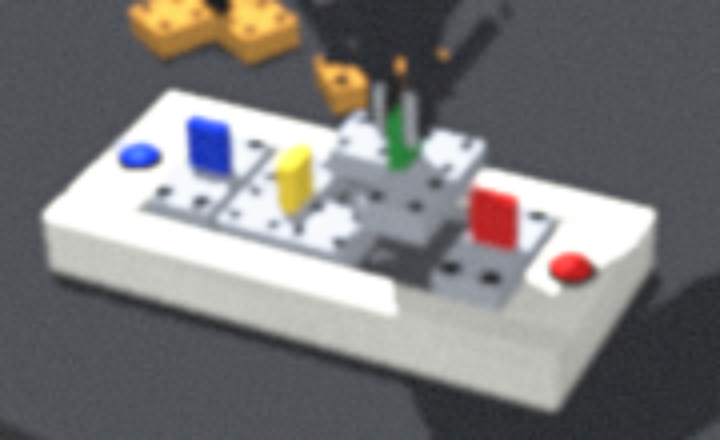

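The green L hangs at (400,150), one leg toward the near side by red and the other toward blue along the far side, so it interlocks correctly. I'll lower it and check force.

To row units: 0.022 m is 0.0293, -0.001 m is -0.0013.

carry_out([
  [[-0.0013,0,0.0133,0,0,0,0],[-0.0013,0,0.024,0,0,0,0],[-0.0013,0,0.0293,0,0,0,0],[-0.0013,0,0.0293,0,0,0,0],[-0.0013,0,0.0293,0,0,0,0]],
])

```text
time_s: 23.6
position: [0.5915, 0.0426, 0.0406]
eef_rot: [180.0, -0.0, 8.0]
contact_force: [1.4, -0.6, -3.4]
width: 0.0107
grasp_force: 60.7
```

```bash
python3 d.py .5913 .0423 .031 -81.7
```

```text
row -0.0002 0.0002 0.0096 rz -0.25
t 23.6 tcp [0.5915 0.0426 0.0406] [ 1.80e+02 -1.00e-02  8.05e+00] q [ -6.  37.  -4. 103.   4.  40. -93.] w 0.0107 g 60.7 F [ 1.4 -0.6 -3.4]
```

To row units: -0.11 m is -0.1467, -0.06 m is -0.08, -0.2 degrees is -0.0011.

carry_out([
  [[0,0,0.0067,0,0,-0.0011,0],[0,0,0.012,0,0,-0.0011,0],[0,0,0.012,0,0,-0.0011,0],[0,0,0.012,0,0,-0.0011,0.35],[0,0,0.012,0,0,-0.0011,0.35],[0,0,0.012,0,0,-0.0011,0.35],[0,0,-0.0267,0,0,-0.0011,0.35],[0,0,-0.08,0,0,-0.0011,0.35],[0,0,-0.1467,0,0,-0.0011,0.5]],
])

```text
time_s: 24.5
position: [0.5896, 0.0423, 0.1507]
eef_rot: [-180.0, 0.2, 8.2]
contact_force: [0.5, -1.0, 0.8]
width: 0.0422
grasp_force: 0.0
```

To row units: 0.3 m is 0.4, 0.2 m is 0.2667.

carry_out([
  [[0,0.2667,-0.0667,0,0,0,0.8],[0,0.4,-0.0667,0,0,0,0.8],[0,0.4,-0.0667,0,0,0,0.8],[0,0.4,-0.0667,0,0,0,0.8],[0,0.4,-0.0667,0,0,0,0.8],[0,0.4,-0.0667,0,0,0,0.8],[0,0.4,-0.0667,0,0,0,0.8],[0,0.4,-0.0667,0,0,0,0.8],[0,0.4,-0.0667,0,0,0,0.8]],
])

```text
time_s: 25.4
position: [0.6343, -0.2525, 0.2004]
eef_rot: [-179.9, 0.0, 8.3]
contact_force: [-0.4, 0.2, 0.1]
width: 0.0681
grasp_force: 0.0
```

Run:
```python
from h import *
T=manip.grab_frame("top");C=manip.grab_frame("scene")
cv2.imwrite("pics/t9.png",np.vstack([cv2.resize(T["pixels"][140:330,220:480],(600,438))[:, :],])); 
P=cloud(T)
H=np.array([.6063,.0121]);a=np.radians(8.28);c,s=np.cos(a),np.sin(a)
q=(P[...,:2]-H)@np.array([[c,-s],[s,c]])
for n,(x,y),h in(("red",(0,.094),[(.028,0),(-.028,0)]),("blue",(0,-.094),[(.028,0),(-.028,0)]),("yellow",(.008,-.029),[(.014,-.014),(.014,.028),(-.028,-.014)]),("green",(-.0105,.032),[(-.014,.014),(-.014,-.028),(.028,.014)])):
    print(n,[np.median(P[...,2][np.hypot(q[...,0]-x-u,q[...,1]-y-v)<.012]).round(4) for u,v in h])
s=manip.read_state(); print(s["time_s"],s["position"])
for n,p,k in(("bar",BAR,(.4272,-.0866)),("L",ELL,(.429,-.2258))): print(n,np.round(fit([T],p,k),4))
```

```text
red [np.float64(0.0473), np.float64(0.047)]
blue [np.float64(0.0468), np.float64(0.0469)]
yellow [np.float64(0.047), np.float64(0.0468), np.float64(0.0469)]
green [np.float64(0.047), np.float64(0.0469), np.float64(0.0468)]
25.5 [ 0.63449234 -0.25177741  0.20046124]
bar [ 4.272000e-01 -8.600000e-02  1.433574e+02  4.190000e-02]
L [ 4.293000e-01 -2.248000e-01  3.397098e+02  5.140000e-02]
```

View pics/t9.png

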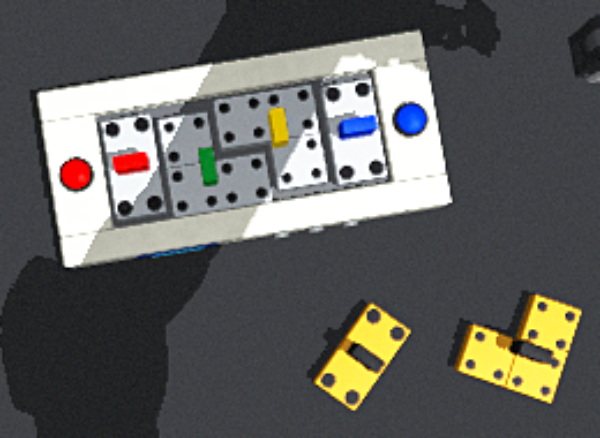

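All four blocks lie flat in the well, with red at (130,162), green at (208,167), yellow at (279,127) and blue at (357,126). Their tops are level at about 47 mm, the brass blocks haven't moved, and the arm is clear. I'm handing it in.

```bash
python3 -c "from workcell import manip; print(manip.sign_off())"
```

```text
the job is handed in; nothing more can be done
None
```

I handed the job in at 25.5 s: all four aluminium blocks lie flat and released in the well, red and blue at their lamps and the Ls interlocked. The brass blocks fit within 1 mm of their start positions; the arm never went near the beaker, though I didn't re-measure it.

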